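# Tip the standing carton down onto the cork mat

## Task

With the fingertips, slide the black screw lid completely off the cork mat onto the bare worktop, leaving it flat as it lies. Then push the tall standing carton over so that it falls flat along the mat and the whole carton ends lying on it. Do not lift or carry the lid or the carton, and leave the spice jar and the mill beside the mat where they are.

Things in the scene. Friction and masses are not known exactly. Their poses are not given: they have to be found in the camera images.
- cork_mat: thin cork mat fixed on the cooktop, 300 mm long (its x) by 180 mm wide (its y), 4 mm thick, corners rounded 20 mm. Origin at the centre of its underside, on the cooktop at z = 0; z up. The carton stands on its -x end, the lid lies on its +x half.
- carton: plain white paper carton with a grey band, 40 mm thick (its x), 90 mm wide (its y), 210 mm tall (its z), 0.22-0.42 kg. Origin at the centre of its foot. Stands upright on the mat's -x end, a broad face to the mat's +x (within 0.1 rad). Past 11 degrees of lean (about 35 mm of travel at 170 mm height) it falls by itself over its long foot edge, 20 mm from its axis; lying, it reaches 210 mm from there.
- carton_top (a point): centre of the carton's top end, on its axis 210 mm from the foot
- screw_lid: black round screw lid, 58 mm across and 36 mm high, about 45 g, lying loose on the mat, in the way of the carton. Origin at the centre of its underside, z up.
- lid_center (a point): centre of the screw lid, 18 mm above its underside
- spice_jar: round spice jar with dark cap, 41 mm across, 105 mm tall, standing on the cooktop beside the mat, 130 mm to the mat's +y side of its centre line, next to the carton. Origin at the centre of its foot, z up. Not to be disturbed.
- mill: clear mill with grey domed top, 44 mm across, 90 mm tall, standing beside the mat on its -y side, 130 mm from its centre line, next to the carton. Origin at the centre of its foot, z up. Not to be disturbed.

How it is judged:
On the way, in this order (a step that is already met when the one before it is completed fails the run):
1. the lid lies flat and wholly off the mat while the carton still stands upright ((y of lid_center in the frame of cork_mat above 0.119 m or y of lid_center in the frame of cork_mat below -0.119 m or x of lid_center in the frame of cork_mat above 0.179 m or x of lid_center in the frame of cork_mat below -0.179 m) and angle between lid_center's own z axis and vertical below 0.15 rad and height (world z) of lid_center between -0.005 and 0.03 m and linear speed of screw_lid below 0.02 m/s and angle between carton's own z axis and vertical below 0.1 rad), for 0.2 s.
2. the carton lies on its broad face, along the mat (angle between carton's own z axis and vertical between 1.42 and 1.72 rad and angle between the x axis of carton and the z axis of cork_mat, either way round below 0.15 rad and y of carton in the frame of cork_mat between -0.045 and 0.045 m and y of carton_top in the frame of cork_mat between -0.045 and 0.045 m and x of carton in the frame of cork_mat above -0.15 m and x of carton_top in the frame of cork_mat below 0.15 m and height (world z) of carton_top below 0.05 m), for 0.2 s.
At the end, for the whole second after the job is handed in: Carton at rest, flat on a broad face (within 0.15 rad) along the mat: the centres of its foot and top end within 45 mm of the mat's long centre line and short of its ends. Lid at rest, flat on the worktop, wholly off the mat (centre over 119 mm from the centre line, or over 179 mm along it) (all of step 2 and (y of lid_center in the frame of cork_mat above 0.119 m or y of lid_center in the frame of cork_mat below -0.119 m or x of lid_center in the frame of cork_mat above 0.179 m or x of lid_center in the frame of cork_mat below -0.179 m) and angle between lid_center's own z axis and vertical below 0.15 rad and height (world z) of lid_center between -0.005 and 0.03 m and linear speed of each of screw_lid, carton below 0.02 m/s and angular speed of carton below 0.2 rad/s); the robot touches nothing.
It fails at once if the lid is lifted (its centre more than 45 mm above the worktop) (height (world z) of lid_center above 0.045 m).
It fails at once if the carton is lifted (its foot centre more than 60 mm above the worktop) (height (world z) of carton above 0.06 m).
It fails at once if the carton's foot is carried or shoved more than 100 mm from where it stood (distance of carton from where it was at the start of the episode above 0.1 m).
It fails at once if the spice jar or the mill is moved more than 20 mm or tipped (distance of any of spice_jar, mill from where it was at the start of the episode above 0.02 m or angle between any of spice_jar, mill's own z axis and vertical above 0.3 rad).
It also fails if it takes over 56 s, if anything falls off the work surface, if the arm or the gripper's body presses on something with over 40 N, if the wrist force passes 120 N, or if a joint passes its speed limit or range.

## Robot

A 7-joint arm with a two-finger parallel gripper is mounted at the origin on a cart in front of the work surface, level with it; the furniture and walls round the work are solid. World frame = base frame: x ahead of the robot, y to its left, z up, the work surface at z = 0. Lengths are in m, angles in rad, forces in N, time in s.
With the tool pointing down it reaches from about 0.35 to 0.9 m from the base axis. Payload 8.1 kg.
Tool frame: the origin (TCP) lies midway between the tips of the shut fingers; the grasp point (between the pads) lies 19 mm behind it (arm.hold_point_z is the z of the grasp point in the tool frame, in m); z points along the fingers, y is the line along which they close (so a half turn about z gives the same grasp; the last joint's range is limited). The gripper opens to 92 mm and grips with 3 to 60 N. Pads are 19 mm wide; open, the fingers measure 130 mm over their backs; the gripper's body (75 mm by 190 mm) begins 47 mm behind the grasp point.
Start: joints at [1.055, 0.434, 0.025, 1.573, -0.012, 1.134, -0.075], TCP at [0.251, -0.573, 0.227] pointing down, gripper open.
Joint ranges: [-2.62, 2.62], [-0.44, 2.09], [-1.27, 1.32], [0.08, 2.57], [-1.32, 4.46], [0.12, 2], [-2.74, 2.74]. Speed limits (rad/s): [2.22, 2.22, 3.01, 3.01, 3.14, 3.14, 3.14].

## Interface

Orientations are given as a rotation vector (axis times angle).
In Python, from cell import arm, get_image, camera_params, job gives the robot as it stands.
- The arm moves only by the tool send_rows, never from a script. Its argument "deltas" is a list of rows, each a list of 3 entries, a list of its own where there are three numbers: the shift along the world's x, y, z in m, then the turn, a rotation vector about the world's x, y, z in rad, then the finger opening in m, from 0 to 0.0918. In form: [[[tx, ty, tz], [ax, ay, az], gripper], ...]. A call has exactly 10 rows; each row shifts and turns the commanded pose from where the row before left it; what a row does not reach is not made up. A row lasts 1/10 s, in which the tool goes at most 50 mm and 8.59 degrees, less where a joint would pass 70% of its speed; a pose out of reach is approached as far as the arm can. A call with a gripper value outside its range is refused whole. The fingers move at their own pace and stop on an object; "force" is the grip in N (left out, the last holds). Time passes only in rows, so rows that do not move let the fingers close, or fill a call up. It gives the time, the measured TCP pose, the force and the opening at its end, in the units of the state.
- arm.observe(): the state, without advancing time (a new reading comes with each control period).
- get_image(name): name is "scene" or "top" or "wrist"; returns the picture (400x640x3 uint8, red, green, blue); there is no depth.
- camera_params(name): a dict with "fov_y" (degrees; the focal length in pixels is half the picture's height over the tangent of half this angle, whatever the lens; pixels are square), "cx", "cy" (the principal point, pixels), "distortion" ([k1, k2, p1, p2, k3] as OpenCV has them; the pictures are not rectified), "rvec" (rotation vector, rad) and "tvec" (3), from world to camera coordinates, as OpenCV has them. Camera axes: x right, y down, z forward; pixel columns grow to the right and rows downward; lengths in m; the calibration is good to about 2 mm. A picture is of the moment at which its call begins: read the wrist's pose just before it. camera_params takes no time and is no camera call; for the wrist camera it gives the pose at the moment of the call.
- job.sign_off(): hands the job in, once; it reports no verdict.
The state is a dict: "clock": time; "joints": joint angles; "dq": joint speeds; "joint_efforts": joint torques, N m; "position": TCP position; "ee_rot": TCP orientation; "force": force on the tool from outside, world axes, zero at the start; "ft_torque": the same for the moment, N m; "width": opening from 0.0 (shut) to 1.0 (fully open).
Only numpy, scipy, OpenCV 4.12 (cv2) and the standard library are available. Lean on these libraries where they do the work, as an engineer would, in place of code of your own. Each camera call takes 0.05 s, during which the arm holds its last target. There are 200 camera calls.

## Working session

There is one attempt and no reset: what is moved stays moved. The work goes in short steps, Python scripts to look and compute and a tool call to move; the robot and the scene stay as the last step left them, time stands still between calls to the robot, and variables do not carry over. Pictures are saved under pics/ and viewed, on a budget of 10 in all, crops included, one or two more only if the job needs it, and the job is handed in when it is done.

Besides the shell and the picture viewer there is one more tool, called after ">>>" by a JSON object that holds its "op" and its "data". send_rows: Moves the arm, as the interface text tells. Its arguments: {"type":"object","properties":{"deltas":{"type":"array","items":{"type":"array"}},"force":{"type":"number"}},"required":["deltas"]}

```bash
mkdir -p pics
python3 - <<'E'
from cell import arm,get_image,camera_params
import cv2
for n in ("scene","top"):
    cv2.imwrite(f"pics/{n}0.png",get_image(n)[:,:,::-1]); print(n,camera_params(n))
s=arm.observe();print({k:s[k] for k in("clock","position","ee_rot","force","width")},arm.hold_point_z)
E
```

```text
scene {'fov_y': 44.80602545973291, 'cx': 321.9457240716601, 'cy': 204.91708953789876, 'distortion': array([-0.13671521,  0.        ,  0.        ,  0.        ,  0.        ]), 'rvec': array([ 1.02907554, -2.47825234,  0.95157102]), 'tvec': array([0.40228237, 0.40704593, 0.9268247 ])}
top {'fov_y': 53.21397135992083, 'cx': 325.065107209702, 'cy': 199.487336613763, 'distortion': array([0.00322093, 0.        , 0.        , 0.        , 0.        ]), 'rvec': array([ 2.17735654, -2.16795962,  0.11393316]), 'tvec': array([-0.02002289,  0.55222412,  0.95655927])}
{'clock': 0.1, 'position': array([ 0.25049062, -0.57210653,  0.22603791]), 'ee_rot': array([-3.07362121e+00, -6.43394168e-01,  6.28785772e-04]), 'force': array([ 0.58156394, -0.71958797,  0.0248007 ]), 'width': 1.0012760128139624} -0.0188
```

View pics/scene0.png

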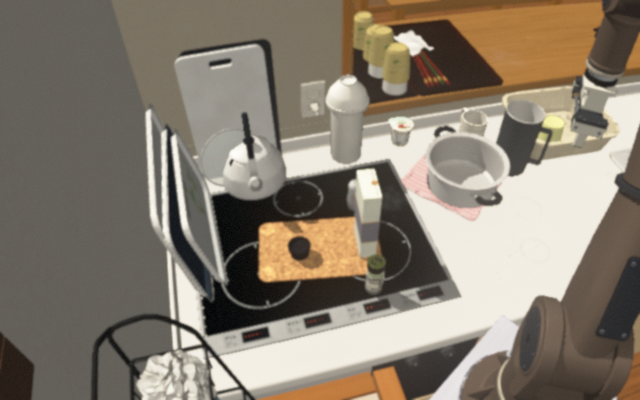

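View pics/top0.png

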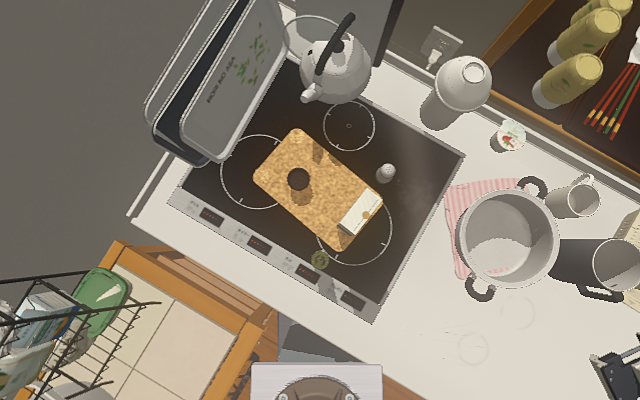

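The scene view shows the carton standing at about (367,215), the lid at (299,248) and the jar at (375,272). In the top view the mat spans about (296,128)–(340,251), with the lid at (298,179), the carton top at (360,211), the jar at (320,260) and the mill at (386,173). Next I'll measure these.

```bash
cat > h.py <<'E'
import numpy as np,cv2
from cell import camera_params
def K(p,h=400):
    f=h/2/np.tan(np.radians(p["fov_y"])/2);return np.array([[f,0,p["cx"]],[0,f,p["cy"]],[0,0,1]])
def ray(n,uv,z):
    p=camera_params(n);u=cv2.undistortPoints(np.float64(uv).reshape(-1,1,2),K(p),p["distortion"])[:,0]
    R=cv2.Rodrigues(p["rvec"])[0];c=-R.T@p["tvec"];d=np.c_[u,np.ones(len(u))]@R
    return c+d*((z-c[2])/d[:,2])[:,None]
def proj(n,X):
    p=camera_params(n);return cv2.projectPoints(np.float64(X).reshape(-1,1,3),p["rvec"],p["tvec"],K(p),p["distortion"])[0][:,0]
E
python3 - <<'E'
from h import *
im=cv2.imread("pics/top0.png");hsv=cv2.cvtColor(im,cv2.COLOR_BGR2HSV)
roi=np.zeros(im.shape[:2],np.uint8);roi[115:262,240:392]=1
m=((hsv[...,0]>8)&(hsv[...,0]<25)&(hsv[...,1]>90)&(hsv[...,2]>90)).astype(np.uint8)*roi
n,l,st,_=cv2.connectedComponentsWithStats(m);k=1+st[1:,4].argmax();m=(l==k)
P=ray("top",np.argwhere(m)[:,::-1],.004)
r=cv2.minAreaRect(np.float32(P[:,:2]*1000));print("mat",r)
c=np.array(r[0]);w,h=r[1];a=np.radians(r[2])
# direction of long axis toward lid
ex=np.array([np.cos(a),np.sin(a)]) if w>h else np.array([-np.sin(a),np.cos(a)])
def comp(mask,box):
    q=np.zeros_like(roi);x0,y0,x1,y1=box;q[y0:y1,x0:x1]=1
    n,l,st,ce=cv2.connectedComponentsWithStats((mask*q).astype(np.uint8));k=1+st[1:,4].argmax();return l==k
lid=comp(hsv[...,2]<60,(278,160,318,200));uv=np.argwhere(lid)[:,::-1]
(lc,lr)=cv2.minEnclosingCircle(np.float32(uv));print("lid px",lc,lr,len(uv))
L=ray("top",[lc],.035)[0][:2]*1000
ct=comp((hsv[...,1]<60)&(hsv[...,2]>150),(330,180,392,245))
Q=ray("top",np.argwhere(ct)[:,::-1],.214);cr=cv2.minAreaRect(np.float32(Q[:,:2]*1000));print("carton at z=.214",cr)
if (L-c)@ex<0: ex=-ex
ey=np.array([-ex[1],ex[0]])
f=lambda p:((np.array(p)-c)@ex,(np.array(p)-c)@ey)
J=ray("top",[(320,260)],.105)[0][:2]*1000;M=ray("top",[(386,172)],.08)[0][:2]*1000
print("ex",ex,np.degrees(np.arctan2(ex[1],ex[0])),"lid",L,f(L),"carton",f(cr[0]),"jar",J,f(J),"mill",M,f(M))
print(cv2.boxPoints(cr))
o=im.copy()
mp=lambda x,y,z:np.r_[(c+x*ex+y*ey)/1000,z]
def poly(pts,col):cv2.polylines(o,[np.int32(np.round(proj("top",pts)*16))],True,col,1,cv2.LINE_AA,4)
poly([mp(x,y,.004) for x,y in((150,90),(-150,90),(-150,-90),(150,-90))],(0,255,0))
t=np.linspace(0,6.28,30);lf=f(L)
for z in(.004,.04):poly([mp(lf[0]+29*np.cos(a),lf[1]+29*np.sin(a),z) for a in t],(0,0,255))
cf=f(cr[0])
for z in(.004,.214):poly([mp(cf[0]+x,cf[1]+y,z) for x,y in((20,45),(-20,45),(-20,-45),(20,-45))],(255,0,0))
cv2.imwrite("pics/ov.png",cv2.resize(o[110:280,230:420],None,fx=4,fy=4,interpolation=cv2.INTER_NEAREST)[:600,:800])
E
```

```text
mat ((582.2219848632812, 1.9795989990234375), (302.3360900878906, 182.75482177734375), 50.023921966552734)
lid px (293.0, 169.0) 9.999999747378752e-05 1
carton at z=.214 ((511.46844482421875, -87.66305541992188), (40.461734771728516, 89.71531677246094), 51.856781005859375)
ex [0.64246772 0.76631275] 50.02392196655274 lid [626.69541754  61.71511925] (np.float64(74.34883562275131), np.float64(4.2975847725257905)) carton (np.float64(-114.1511744688039), np.float64(-3.3731716123505318)) jar [408.53876339  -6.48215616] (np.float64(-118.07021365997622), np.float64(127.65926275595726)) mill [ 612.6628325  -160.36550793] (np.float64(-104.84986364101026), np.float64(-127.62869991639529))
[[ 463.6941    -75.86861 ]
 [ 534.25244  -131.27942 ]
 [ 559.2428    -99.457504]
 [ 488.68445   -44.04669 ]]
```

View pics/ov.png

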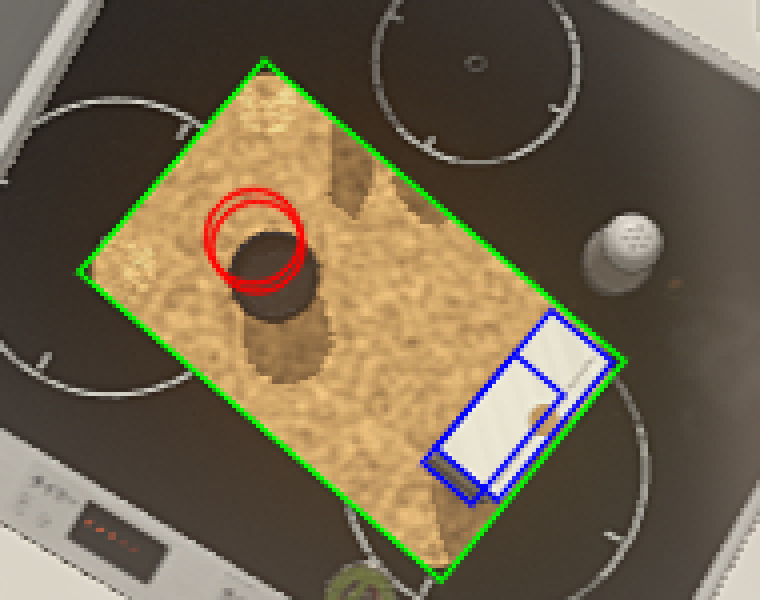

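```bash
cat >> h.py <<'E'
c=np.array([.5822,.0020]);th=np.radians(50.02);ex=np.array([np.cos(th),np.sin(th)]);ey=np.array([-ex[1],ex[0]])
tomat=lambda p:np.array([(np.array(p)[:2]-c)@ex,(np.array(p)[:2]-c)@ey]).round(4)
tow=lambda x,y:(c+x*ex+y*ey).round(4)
E
python3 - <<'E'
from h import *
L=ray("top",[(298.75,179.25)],.022)[0];l=tomat(L);L2=ray("scene",[(299.5,248)],.022)[0];print("lid",L,l,"scene",tomat(L2))
print("start",tow(l[0],l[1]-.065),"contact",tow(l[0],l[1]-.034),"end",tow(l[0],.135-.034))
print("carton pre",tow(-.175,-.003),"contact",tow(-.1435,-.003),"end",tow(-.09,-.003))
E
```

```text
lid [0.60322069 0.04808692 0.022     ] [0.0488 0.0135] scene [0.0483 0.0143]
start [0.653  0.0063] contact [0.6293 0.0262] end [0.5362 0.1043]
carton pre [ 0.4721 -0.134 ] contact [ 0.4923 -0.1099] end [ 0.5267 -0.0689]
```

>>> {"op": "send_rows", "data": {"deltas": [[[0.03, 0.03, 0.02], [0, 0, 0.14], 0.03], [[0.04, 0.03, 0.01], [0, 0, 0.14], 0.03], [[0.03, 0.035, 0.01], [0, 0, 0.14], 0.03], [[0.03, 0.035, 0.01], [0, 0, 0.14], 0.03], [[0.03, 0.035, 0.01], [0, 0, 0.14], 0.03], [[0.03, 0.035, 0.01], [0, 0, 0.14], 0.03], [[0.03, 0.035, 0], [0, 0, 0.14], 0.03], [[0.02, 0.035, 0], [0, 0, 0.14], 0.03], [[0.02, 0.035, 0], [0, 0, 0.14], 0.03], [[0.02, 0.035, 0], [0, 0, 0.14], 0.03]]}}

```text
clock: 1.1
position: [0.5303, -0.2315, 0.2963]
ee_rot: [-1.93, -2.478, 0.0]
force: [0.3, -0.3, -0.3]
width: 0.328
```

>>> {"op": "send_rows", "data": {"deltas": [[[0.02, 0.035, 0], [0, 0, 0.125], 0.03], [[0.02, 0.035, 0], [0, 0, 0.125], 0.03], [[0.02, 0.035, 0], [0, 0, 0.125], 0.03], [[0.02, 0.035, 0], [0, 0, 0.125], 0.03], [[0.02, 0.035, 0], [0, 0, 0.125], 0.03], [[0.015, 0.035, 0], [0, 0, 0], 0.03], [[0.008, 0.028, -0.03], [0, 0, 0], 0.03], [[0, 0, -0.04], [0, 0, 0], 0.03], [[0, 0, -0.04], [0, 0, 0], 0.03], [[0, 0, -0.04], [0, 0, 0], 0.03]]}}

```text
clock: 2.1
position: [0.6526, 0.0051, 0.1447]
ee_rot: [-1.082, -2.949, 0.0]
force: [1.3, 0.2, -0.4]
width: 0.326
```

>>> {"op": "send_rows", "data": {"deltas": [[[0, 0.001, -0.03], [0, 0, 0], 0.03], [[0, 0, -0.03], [0, 0, 0], 0.03], [[0, 0, -0.025], [0, 0, 0], 0.03], [[0, 0, -0.02], [0, 0, 0], 0.03], [[0, 0, -0.015], [0, 0, 0], 0.03], [[0, 0, -0.008], [0, 0, 0], 0.03], [[0, 0, -0.004], [0, 0, 0], 0.03], [[0, 0, 0], [0, 0, 0], 0.03], [[0, 0, 0], [0, 0, 0], 0.03], [[0, 0, 0], [0, 0, 0], 0.03]]}}

```text
clock: 3.1
position: [0.6536, 0.006, 0.0155]
ee_rot: [1.083, 2.948, 0.001]
force: [0.0, 0.2, -0.4]
width: 0.325
```

Run:
```python
from h import *
from cell import get_image
a=get_image("scene")[:,:,::-1][150:320,200:460];b=get_image("wrist")[:,:,::-1]
a=cv2.resize(a,(520,340));b=cv2.resize(b,(416,260))
o=np.zeros((600,520,3),np.uint8);o[:340]=a;o[340:,:416]=b;cv2.imwrite("pics/p1.png",o)
```

```text
(no output)
```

View pics/p1.png

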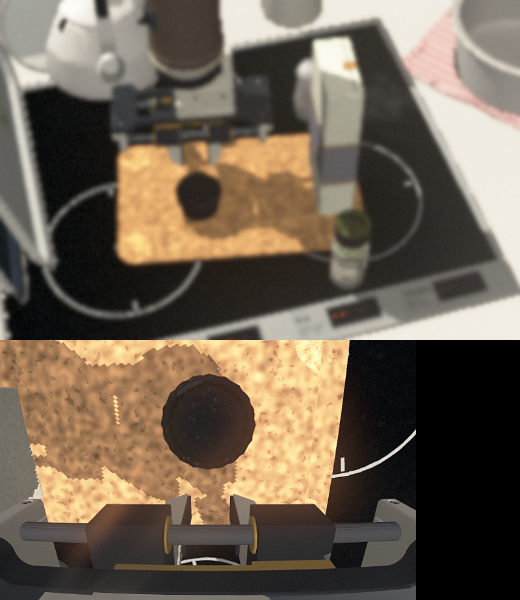

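The lid is centred ahead of the two fingers: in the wrist view it sits at (208,421), with the fingers at about (180–240,510). The carton is clear. I'll push now.

>>> {"op": "send_rows", "data": {"deltas": [[[-0.0061, 0.0051, 0], [0, 0, 0], 0.03], [[-0.0061, 0.0051, 0], [0, 0, 0], 0.03], [[-0.0061, 0.0051, 0], [0, 0, 0], 0.03], [[-0.0046, 0.0039, 0], [0, 0, 0], 0.03], [[-0.0046, 0.0039, 0], [0, 0, 0], 0.03], [[-0.0061, 0.0051, 0], [0, 0, 0], 0.03], [[-0.0061, 0.0051, 0], [0, 0, 0], 0.03], [[-0.0061, 0.0051, 0], [0, 0, 0], 0.03], [[-0.0061, 0.0051, 0], [0, 0, 0], 0.03], [[-0.0061, 0.0051, 0], [0, 0, 0], 0.03]]}}

```text
clock: 4.2
position: [0.5944, 0.0549, 0.0146]
ee_rot: [1.083, 2.949, 0.0]
force: [1.0, -0.4, -0.3]
width: 0.326
```

>>> {"op": "send_rows", "data": {"deltas": [[[-0.0061, 0.0051, 0], [0, 0, 0], 0.03], [[-0.0061, 0.0051, 0], [0, 0, 0], 0.03], [[-0.0061, 0.0051, 0], [0, 0, 0], 0.03], [[-0.0061, 0.0051, 0], [0, 0, 0], 0.03], [[-0.0061, 0.0051, 0], [0, 0, 0], 0.03], [[-0.0061, 0.0051, 0], [0, 0, 0], 0.03], [[-0.0061, 0.0051, 0], [0, 0, 0], 0.03], [[-0.0061, 0.0051, 0], [0, 0, 0], 0.03], [[-0.0061, 0.0051, 0], [0, 0, 0], 0.03], [[-0.0038, 0.0032, 0], [0, 0, 0], 0.03]]}}

```text
clock: 5.2
position: [0.5355, 0.1043, 0.0146]
ee_rot: [-1.082, -2.949, -0.0]
force: [-0.6, 0.6, 0.2]
width: 0.326
```

Run:
```python
from h import *
from cell import get_image,arm
p=arm.observe()["position"];print(p,tomat(p))
a=get_image("scene")[:,:,::-1][150:320,200:460];b=get_image("wrist")[:,:,::-1]
cv2.imwrite("pics/top2.png",get_image("top")[:,:,::-1])
a=cv2.resize(a,(520,340));b=cv2.resize(b,(416,260))
o=np.zeros((600,520,3),np.uint8);o[:340]=a;o[340:,:416]=b;cv2.imwrite("pics/p2.png",o)
```

```text
[0.53554252 0.10427318 0.01457002] [0.0484 0.1015]
```

View pics/p2.png

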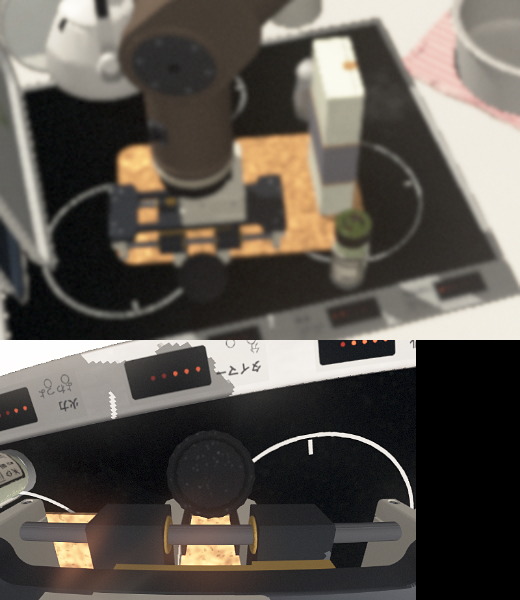

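The lid sits on the glass past the mat's edge, touching both fingers. I'll back off and go up, then turn for the carton.

>>> {"op": "send_rows", "data": {"deltas": [[[0.006, -0.005, 0], [0, 0, 0], 0.03], [[0.01, -0.009, 0], [0, 0, 0], 0.03], [[0, 0, 0.02], [0, 0, 0], 0.03], [[0, 0, 0.04], [0, 0, 0], 0.03], [[0, 0, 0.04], [0, 0, 0], 0.03], [[0, 0, 0.045], [0, 0, 0], 0.03], [[0, 0, 0.045], [0, 0, 0], 0.03], [[0, 0, 0.045], [0, 0, 0], 0.03], [[0, 0, 0.045], [0, 0, 0], 0.03], [[0, 0, 0.03], [0, 0, 0], 0.03]]}}

```text
clock: 6.35
position: [0.5537, 0.0885, 0.3284]
ee_rot: [1.084, 2.945, 0.003]
force: [0.1, 0.2, 0.1]
width: 0.327
```

>>> {"op": "send_rows", "data": {"deltas": [[[-0.01, -0.015, 0], [0, 0, -0.14], 0.045], [[-0.01, -0.02, 0], [0, 0, -0.14], 0.045], [[-0.01, -0.025, 0], [0, 0, -0.14], 0.045], [[-0.01, -0.025, 0], [0, 0, -0.14], 0.045], [[-0.01, -0.025, 0], [0, 0, -0.14], 0.045], [[-0.01, -0.025, 0], [0, 0, -0.14], 0.045], [[-0.01, -0.025, 0], [0, 0, -0.14], 0.045], [[-0.01, -0.025, 0], [0, 0, -0.14], 0.045], [[0, -0.02, 0], [0, 0, -0.14], 0.045], [[0, -0.019, 0], [0, 0, -0.14], 0.045]]}}

```text
clock: 7.35
position: [0.4721, -0.137, 0.3251]
ee_rot: [2.734, 1.547, 0.0]
force: [1.3, -0.5, -0.8]
width: 0.492
```

>>> {"op": "send_rows", "data": {"deltas": [[[0, 0.003, 0], [0, 0, -0.131], 0.045], [[0, 0, -0.03], [0, 0, 0], 0.045], [[0, 0, -0.035], [0, 0, 0], 0.045], [[0, 0, -0.035], [0, 0, 0], 0.045], [[0, 0, -0.03], [0, 0, 0], 0.045], [[0, 0, -0.02], [0, 0, 0], 0.045], [[0, 0, -0.005], [0, 0, 0], 0.045], [[0, 0, 0], [0, 0, 0], 0.045], [[0, 0, 0], [0, 0, 0], 0.045], [[0, 0, 0], [0, 0, 0], 0.045]]}}

```text
clock: 8.35
position: [0.4732, -0.1318, 0.1708]
ee_rot: [2.823, 1.375, 0.003]
force: [0.1, 0.0, 0.2]
width: 0.491
```

Run:
```python
from h import *
from cell import get_image,arm
s=arm.observe();p=s["position"];print(p,s["ee_rot"],tomat(p))
a=get_image("scene")[:,:,::-1][120:330,200:460];b=get_image("top")[:,:,::-1].copy()
t=np.linspace(0,6.28,40)
for z in(.0,.036):cv2.polylines(b,[np.int32(np.round(16*proj("top",[np.r_[tow(.0484+.029*np.cos(q),.1355+.029*np.sin(q)),z] for q in t])))],True,(0,0,255),1,cv2.LINE_AA,4)
b=cv2.resize(b[110:280,230:420],(380,340),interpolation=cv2.INTER_CUBIC)
a=cv2.resize(a,(421,340))
cv2.imwrite("pics/p3.png",np.hstack([a,b])[:, :800])
```

```text
[ 0.47318039 -0.13177225  0.17082949] [2.82308138e+00 1.37490272e+00 2.78414346e-03] [-0.1726 -0.0024]
```

View pics/p3.png

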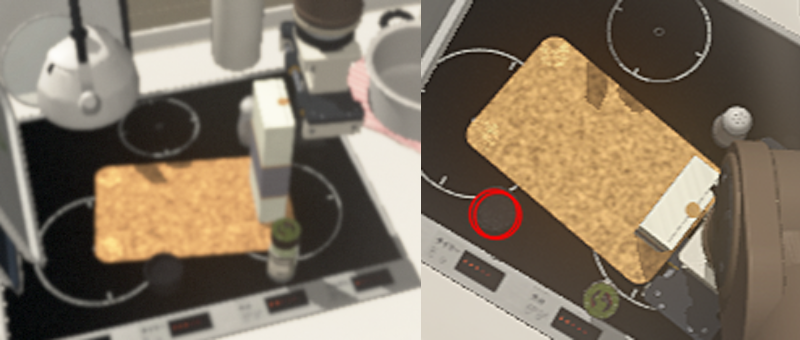

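The lid matches the predicted circle at mat (0.048, 0.135), so it is wholly off the mat and flat. The carton still stands, with the fingers behind it. Pushing it now.

>>> {"op": "send_rows", "data": {"deltas": [[[0.0037, 0.0047, 0], [0, 0, 0], 0.045], [[0.0037, 0.0047, 0], [0, 0, 0], 0.045], [[0.0037, 0.0047, 0], [0, 0, 0], 0.045], [[0.0031, 0.0039, 0], [0, 0, 0], 0.045], [[0.0025, 0.0031, 0], [0, 0, 0], 0.045], [[0.0025, 0.0031, 0], [0, 0, 0], 0.045], [[0.0025, 0.0031, 0], [0, 0, 0], 0.045], [[0.0025, 0.0031, 0], [0, 0, 0], 0.045], [[0.0025, 0.0031, 0], [0, 0, 0], 0.045], [[0.0025, 0.0031, 0], [0, 0, 0], 0.045]]}}

```text
clock: 9.45
position: [0.5016, -0.0946, 0.1695]
ee_rot: [2.824, 1.376, 0.0]
force: [-0.6, 0.2, -0.8]
width: 0.488
```

>>> {"op": "send_rows", "data": {"deltas": [[[0.0025, 0.0031, 0], [0, 0, 0], 0.045], [[0.0025, 0.0031, 0], [0, 0, 0], 0.045], [[0.0025, 0.0031, 0], [0, 0, 0], 0.045], [[0.0025, 0.0031, 0], [0, 0, 0], 0.045], [[0.0025, 0.0031, 0], [0, 0, 0], 0.045], [[0.0025, 0.0031, 0], [0, 0, 0], 0.045], [[0, 0, 0], [0, 0, 0], 0.045], [[0, 0, 0], [0, 0, 0], 0.045], [[0, 0, 0], [0, 0, 0], 0.045], [[0, 0, 0], [0, 0, 0], 0.045]]}}

```text
clock: 10.45
position: [0.5164, -0.0764, 0.1696]
ee_rot: [2.824, 1.376, -0.0]
force: [-0.3, -0.7, -0.6]
width: 0.491
```

Run:
```python
from h import *
from cell import get_image,arm
s=arm.observe();p=s["position"];print(p,tomat(p),s["force"])
cv2.imwrite("pics/p4.png",cv2.resize(get_image("scene")[:,:,::-1][120:330,200:460],(520,420)))
```

```text
[ 0.51635595 -0.07639665  0.16955388] [-1.024e-01  1.000e-04] [-0.25410382 -0.74881227 -0.5534133 ]
```

View pics/p4.png

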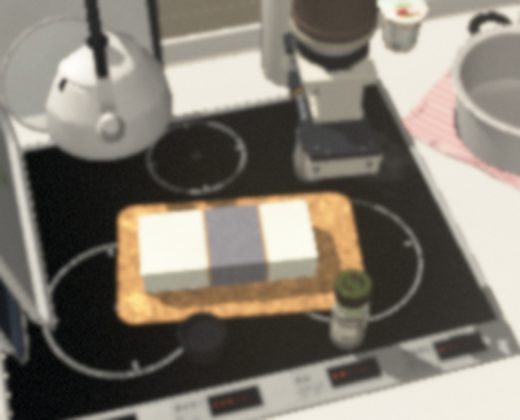

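The carton lies flat along the mat and the lid is off to the side. I'll retract upward and check the final poses from above.

>>> {"op": "send_rows", "data": {"deltas": [[[-0.005, -0.006, 0.01], [0, 0, 0], 0.045], [[-0.01, -0.02, 0.03], [0, 0, 0], 0.045], [[-0.01, -0.03, 0.035], [0, 0, 0], 0.045], [[-0.01, -0.04, 0.03], [0, 0, 0], 0.045], [[-0.01, -0.04, 0.02], [0, 0, 0], 0.045], [[-0.02, -0.04, 0], [0, 0, 0], 0.045], [[-0.02, -0.04, 0], [0, 0, 0], 0.045], [[-0.02, -0.04, 0], [0, 0, 0], 0.045], [[0, 0, 0], [0, 0, 0], 0.045], [[0, 0, 0], [0, 0, 0], 0.045]]}}

```text
clock: 11.5
position: [0.4105, -0.3325, 0.2945]
ee_rot: [2.826, 1.371, 0.0]
force: [0.6, 0.2, -0.2]
width: 0.491
```

Run:
```python
from h import *
from cell import get_image,arm
print(arm.observe()["position"])
b=get_image("top")[:,:,::-1].copy();hsv=cv2.cvtColor(b,cv2.COLOR_BGR2HSV)
roi=np.zeros(b.shape[:2],np.uint8);roi[125:250,258:375]=1
m=((hsv[...,1]<70)&(hsv[...,2]>90)).astype(np.uint8)*roi
m=cv2.morphologyEx(m,cv2.MORPH_CLOSE,np.ones((5,5)))
n,l,st,_=cv2.connectedComponentsWithStats(m);k=1+st[1:,4].argmax()
Q=ray("top",np.argwhere(l==k)[:,::-1],.044);r=cv2.minAreaRect(np.float32(Q[:,:2]*1000));print("carton",r,[tomat(x/1000) for x in cv2.boxPoints(r)],tomat(np.array(r[0])/1000))
t=np.linspace(0,6.28,40)
for z in(.0,.036):cv2.polylines(b,[np.int32(np.round(16*proj("top",[np.r_[tow(.0484+.029*np.cos(q),.1355+.029*np.sin(q)),z] for q in t])))],True,(0,0,255),1,cv2.LINE_AA,4)
cv2.polylines(b,[np.int32(np.round(16*proj("top",[np.r_[q/1000,.044] for q in cv2.boxPoints(r)])))],True,(255,0,0),1,cv2.LINE_AA,4)
cv2.imwrite("pics/p5.png",cv2.resize(b[110:280,230:420],None,fx=3,fy=3,interpolation=cv2.INTER_CUBIC))
```

```text
[ 0.41053851 -0.3324654   0.29451256]
carton ((590.3798217773438, 14.367324829101562), (210.77806091308594, 92.16213989257812), 51.761165618896484) [array([-0.092 ,  0.0445]), array([-0.0892, -0.0476]), array([ 0.1215, -0.0412]), array([0.1187, 0.0509])] [0.0147 0.0017]
```

View pics/p5.png

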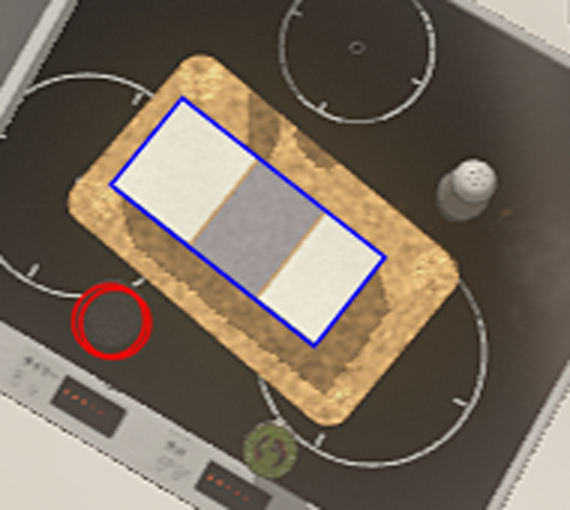

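The final view shows everything within limits, so I'm handing in.

```bash
python3 -c "from cell import job;print(job.sign_off())"
```

```text
the job is handed in; nothing more can be done
None
```

I slid the lid sideways off the mat with two fingertips, then tipped the carton over with two fingers at about 170 mm height. The job was handed in just after 11.5 s on the clock; sign-off gives no verdict.

Last checks, from the top camera with the arm clear:
- **Carton:** it lies flat on its broad face along the mat. In mat coordinates its foot is at about (−0.09, −0.002) m and its top end at (0.12, 0.005) m, turned about 1.7° from the mat's long axis.
- **Lid:** it lies flat on the glass at mat (0.048, 0.135) m, and the limit is 0.119 m. That position is predicted from where the fingers stopped; the drawn outline matches the lid in two top views.
- **Jar and mill:** both still stand and look unmoved; I judged this by eye and did not measure it.

No check failed or disagreed with another.

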